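# Hold the stock carrier's gate open

## Task

A colleague is about to take the cartons out of the stock carrier on the desk: open its wire gate and hold it for them. Squeeze the lock catch on the roof until it clicks back and stays, then squeeze the latch on top of the gate to draw its bolt and swing the gate out, on past the half-open notch where it would park. Finish with your fingers still holding the gate wide open, square to the carrier's front or wider, against its closing spring (do not let go at the end), and leave the cartons and the things lying beside the carrier where they are.

Things in the scene. Friction and masses are not known exactly. Their poses are not given: they have to be found in the camera images.
- carrier: grey moulded box fixed on the desk, 170 mm deep (x), 320 wide (y), roof 165 mm above the desk. Origin: centre of its underside; x points from its gate front (plane x = -85 mm) to its back, y to the left seen from the front, z up. Lock catch on the roof at the right front; a carrying bow lies flat on the roof at the back left, up to 178 mm.
- lock_squeeze (a point): middle between the fingers once the lock catch is squeezed home, 212 mm above the desk, fixed to the carrier. Squeeze along carrier x two black tabs (20 mm wide in y, 6 thick, tops at 226 mm; slide below them up to 188). Rear tab fixed, outer face 16 mm behind (+x). Front tab slides back: outer face 32 mm in front when locked, 16 when home (width 48 to 32).
- lock (a joint): travel of the lock's front tab in m: 0 = locked, 0.016 = home. Sprung forward: let go before halfway it returns; beyond 0.010 it clicks over and stays back by itself at 0.0115 to 0.016. Needs about 8 N. While locked, a steel tongue on it stands in front of the bolt's end pin, so the latch gives only a few mm.
- gate_hinge (a point): on the gate's vertical hinge axis at the left end of the gate, 172 mm above the desk (top of the gate's top rail); fixed to the carrier, 99 mm in front and 105 mm to the left of its origin.
- gate_leaf: the wire gate, 178 mm from hinge to free right end, 34 to 172 mm above the desk, top rail 16 mm thick. Origin on the hinge axis at desk height; y points along the gate towards the hinge (free end at y = -178 mm), x to the gate's inner side, z up; parallel to the carrier's axes when shut. The latch stands on its top rail and swings with it.
- gate (a joint): opening angle in rad: 0 shut, grows as the gate swings out to the front, clockwise from above; square is 1.57, end stop 1.95. A spring closes it (0.10 N m shut, 0.30 at 1.7). A sprung plunger below it drops into a notch at 0.85, where the gate parks if let go; leaving the notch takes about 0.35 N m more for a moment (3 to 6 N at the tabs); past it above 1.05.
- latch_squeeze (a point): middle between the fingers once the latch is squeezed home, 203 mm above the desk; moves with the gate, 110 mm from the hinge axis. Squeeze along gate y two black tabs (20 mm wide across the gate, 6 thick, tops at 216 mm; bolt below them up to 178). Tab nearer the hinge fixed, outer face 16 mm away. The other slides: outer face 32 mm away, 16 when home (width 48 to 32).
- latch (a joint): travel of the latch's sliding tab and bolt in m: 0 = bolt out, 0.016 = home. The bolt (12 mm wide, with an end pin up to 190 mm high) is clear of its keeper on the carrier above 0.014. Sprung, 5 to 10 N: it shoots out again when let go, so draw the gate out to more than 0.15 rad while squeezing.
- gate_lug (a point): on the fixed latch tab (nearer the hinge) on top of the gate, 203 mm above the desk, 97 mm from the hinge axis: 20 mm across the gate, 6 mm along it, 172 to 216 mm above the desk. With the gate ajar it can also be gripped across the gate's thickness to swing or hold the gate.
- carton_big: white carton 64 x 135 x 78 mm standing in the carrier; origin at the centre of its underside.
- carton_low: flat white carton 58 x 124 x 26 mm in the carrier, under carton_top; origin at the centre of its underside.
- carton_top: flat white carton of the same size lying on carton_low; origin at the centre of its underside.
- mouse: black computer mouse 104 x 56 x 36 mm lying to the right of the carrier; leave it alone. Origin at the centre of its underside.
- pocket_calculator: dark pocket calculator 118 x 72 x 14 mm lying to the right of the carrier; leave it alone. Origin at the centre of its underside.
- tape: roll of brown tape 92 x 90 x 48 mm lying to the right of the carrier; leave it alone. Origin at the centre of its underside.

How it is judged:
By the outcome, as a careful person would: the job done as asked, in the order asked, and still so for the second after the job is handed in, while the arm keeps its last pose, push and grip.
It also fails if it takes over 48 s, if anything falls off the work surface, if the arm or the gripper's body presses on something with over 40 N, if the wrist force passes 120 N, or if a joint passes its speed limit or range.

## Robot

A 6-joint arm with a two-finger parallel gripper is mounted at the origin on a cart in front of the work surface, level with it; the furniture and walls round the work are solid. World frame = base frame: x ahead of the robot, y to its left, z up, the work surface at z = 0. Lengths are in mm, angles in rad, forces in N, time in s.
With the tool pointing down it reaches from about 350 to 875 mm from the base axis. Payload 15.5 kg.
Tool frame: the origin (TCP) lies on the centre line of the jaws, within the pads' length; the fingertips stand robot.tip_reach ahead of it and the grasp point (between the pads) lies 2 mm behind it (robot.tip_reach is the distance from the TCP to the fingertips, in mm); z points along the fingers, y is the line along which they close (so a half turn about z gives the same grasp; the last joint's range is limited). The gripper opens to 85 mm and grips with 20 to 120 N. Pads are 22 mm wide; open, the fingers measure 114 mm over their backs; the gripper's body (76 mm by 85 mm) begins 54 mm behind the grasp point. The pads swing forward as they close: fully open they stand 13 mm farther back than shut.
Start: joints at [1.05, 0.494, 1.345, -0, 1.302, -0.096], TCP at [257.582, 569.454, 248.277] pointing down, gripper open.
Joint ranges: [-2.91, 2.91], [-0.82, 2.16], [0.22, 2.67], [-1.22, 4.37], [0.12, 2.79], [-3.08, 3.08]. Speed limits (rad/s): [1.89, 1.89, 2.57, 3.01, 3.01, 3.01].

## Interface

Orientations are given as a rotation vector (axis times angle).
In Python, from rig import robot, optics, job, models gives the robot as it stands. The module is installed in compiled form; this text tells all that it offers.
- The arm moves only by the tool apply_moves, never from a script. Its argument "series" is a list of rows, each a list of 3 entries, a list of its own where there are three numbers: the turn, a rotation vector about the tool's x, y, z in rad, then the shift along the tool's x, y, z in mm, then the finger opening in mm, from 0 to 85.4. In form: [[[wx, wy, wz], [x, y, z], hand], ...]. A call has 1 to 10 rows; each row is the pose to reach, as a shift and turn from the pose commanded when the call began, along the tool's axes at that moment; what a row does not reach only later rows make up. A row lasts 1/10 s, in which the tool goes at most 50 mm and 8.59 degrees, less where a joint would pass 70% of its speed; a pose out of reach is approached as far as the arm can. A call with a gripper value outside its range is refused whole. The fingers move at their own pace and stop on an object; "squeeze" is the grip in N (left out, the last holds). Time passes only in rows, so rows that repeat a pose let the fingers close. It gives the time, the measured TCP pose, the force, the opening and the grip force at its end, in the units of the state.
- robot.get_state(): the state, without advancing time (a new reading comes with each control period).
- optics.get_image(name): name is "scene" or "side" or "wrist"; returns (picture, depth): 420x560x3 uint8, red, green, blue; 420x560 float32, mm along the optical axis (not along the pixel's ray), 0 where there is no reading.
- optics.camera_model(name): a dict with "fx", "fy", "cx", "cy" (pixels), "R" (3x3) and "t" (3): a world point X has camera coordinates R X + t; the wrist camera has in their place "T_tool_cam" (4x4, takes a point from camera to tool coordinates, whose origin is the TCP and whose axes are the flange's). Camera axes: x right, y down, z forward; pixel columns grow to the right and rows downward; lengths in mm; the calibration is good to about 2 mm. A picture is of the moment at which its call begins: read the wrist's pose just before it. camera_model takes no time and is no camera call.
- job.finish_job(): hands the job in; it is judged then, once.
Trained networks look in the newest picture that a camera, given by its name, has taken for a name from the list of things; names that differ only in an ending like _2 or _b are one class to them, and where a whole thing is asked for, a point or a joint stands for the part that bears it (a point fixed in the world has none). Each returns a list of dicts, best first, with "p" (0 to 1); they miss things now and then, are a little off and sometimes report something else, mostly with a low value. They report only what shows in the picture. A call takes as long as a camera call.
- models.recognise(camera, name): "uv" ([column, row] in pixels, amid what is visible of it).
- models.regions_of(camera, name): "region" (420x560 bool, what is visible of it) and "uv" ([column, row] in pixels, amid what is visible of it).
The state is a dict: "time": time; "joints": joint angles; "qd": joint speeds; "effort": joint torques, N m; "eef_pos": TCP position; "eef_rot": TCP orientation; "force": force on the tool from outside, world axes, zero at the start; "ft_torque": the same for the moment, N m; "gripper_width": finger opening in mm; "grasp_force": force on a finger pad.
Only numpy, scipy, OpenCV 4.12 (cv2) and the standard library are available. Lean on these libraries where they do the work, as an engineer would, in place of code of your own. Each camera call takes 0.05 s, during which the arm holds its last target. There are 200 camera calls.

## Working session

There is one attempt and no reset: what is moved stays moved. The work goes in short steps, Python scripts to look and compute and a tool call to move; the robot and the scene stay as the last step left them, time stands still between calls to the robot, and variables do not carry over. Pictures are saved under pics/ and viewed, at most 10 in all, crops included, and the job is handed in when it is done.

Besides the shell and the picture viewer there is one more tool, called after "Call:" as name(argument=value, ...) on one line, values as JSON. apply_moves: Moves the arm, as the interface text tells. Its arguments: {"type":"object","properties":{"series":{"type":"array","items":{"type":"array"}},"squeeze":{"type":"number"}},"required":["series"]}

```bash
mkdir -p pics; cat > h.py <<'E'
import numpy as np, cv2
from scipy.spatial.transform import Rotation as Ro
from rig import robot, optics, job, models
def world(name, d=None, st=None):
    """per-pixel world points"""
    m=optics.camera_model(name)
    h,w=d.shape; u,v=np.meshgrid(np.arange(w),np.arange(h))
    P=np.stack([(u-m['cx'])/m['fx']*d,(v-m['cy'])/m['fy']*d,d],-1)
    if 'R' in m: return (P-np.array(m['t']))@np.array(m['R'])
    T=np.array(m['T_tool_cam']); P=P@T[:3,:3].T+T[:3,3]
    return P@Ro.from_rotvec(st['eef_rot']).as_matrix().T+np.array(st['eef_pos'])
def snap(name,tag):
    st=robot.get_state(); im,d=optics.get_image(name)
    cv2.imwrite(f'pics/{tag}.png',im[:,:,::-1]); return im,d,world(name,d,st)
E
python3 - <<'E'
from h import *
st=robot.get_state(); print(st, robot.tip_reach)
print(Ro.from_rotvec(st['eef_rot']).as_matrix().round(3))
for n in ['scene','side']:
    im,d,W=snap(n,n+'0')
    for k in ['carrier','lock_squeeze','lock','gate_leaf','latch_squeeze','latch','gate_lug','gate_hinge','mouse','tape','pocket_calculator']:
        try: r=models.recognise(n,k)
        except Exception as e: print(n,k,e); continue
        for q in r[:2]:
            u,v=map(int,np.round(q['uv'])); print(n,k,round(q['p'],2),(u,v),W[v,u].round(0), d[v,u])
E
cd pics; python3 -c "
import cv2;a=cv2.imread('scene0.png');b=cv2.imread('side0.png');import numpy as np
cv2.imwrite('both.png',cv2.resize(np.hstack([a,b]),(800,300)))"; python3 -c "
from rig import optics
print(optics.camera_model('wrist'))"
```

```text
{'time': 0.0, 'joints': array([ 1.05048666e+00,  4.94188019e-01,  1.34611038e+00,  1.50184731e-05,
        1.30249622e+00, -9.55031780e-02]), 'qd': array([-0.00047043,  0.00034358, -0.00172432, -0.00079227,  0.00185852,
        0.00328978]), 'effort': array([-3.67789136e-03, -8.82146645e+01, -3.83879220e+01, -2.44122411e-04,
        9.80949932e-03, -2.94404219e-05]), 'eef_pos': array([257.42187434, 569.16682011, 247.70426284]), 'eef_rot': array([-6.62204657e-01, -3.07062059e+00,  1.79214425e-03]), 'force': array([-0.02411779,  0.2699096 ,  0.64852348]), 'ft_torque': array([-0.00452282,  0.00058115,  0.00661683]), 'grasp_force': 0.0, 'gripper_width': 85.67938306419353} 17.0
[[-0.911  0.412 -0.001]
 [ 0.412  0.911 -0.001]
 [ 0.    -0.001 -1.   ]]
scene carrier 0.71 (236, 234) [ 589. -108.  163.] 952.67285
scene lock_squeeze 0.78 (232, 234) [ 597. -102.  164.] 952.03986
scene lock 0.6 (266, 183) [ 625. -263.  185.] 1026.8704
scene gate_leaf 0.67 (266, 237) [ 569. -191.   79.] 1049.8911
scene gate_leaf 0.38 (377, 191) [ 433. -535.   51.] 1187.342
scene latch_squeeze 0.67 (266, 236) [ 599
[... 752 characters left out ...]
de gate_hinge 0.55 (264, 258) [ 543. -123.   41.] 1442.5265
side mouse 0.75 (322, 231) [ 476. -380.   26.] 1633.0563
side tape 0.95 (346, 209) [ 453. -532.   45.] 1740.5043
side pocket_calculator 0.78 (285, 219) [ 630. -441.    7.] 1752.0072
{'fx': 294.6922871268353, 'fy': 294.6922871268353, 'cx': 279.32078380380807, 'cy': 209.40558972640287, 'T_tool_cam': array([[ 2.42671569e-04, -9.64910597e-01, -2.62578523e-01,
         6.69944882e+01],
       [ 9.99999929e-01,  1.58162055e-04,  3.42980483e-04,
         8.44150572e-01],
       [-2.89415544e-04, -2.62578588e-01,  9.64910567e-01,
        -1.25431198e+02],
       [ 0.00000000e+00,  0.00000000e+00,  0.00000000e+00,
         1.00000000e+00]])}
```

View pics/scene0.png

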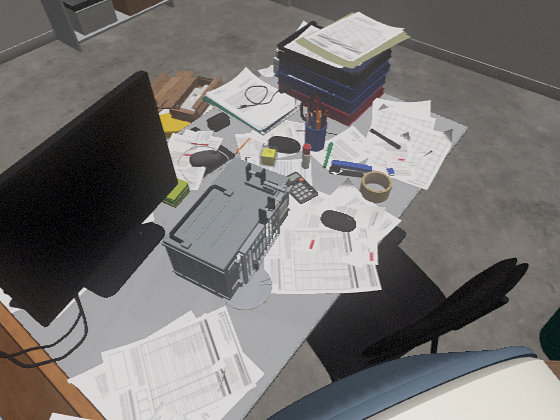

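View pics/side0.png

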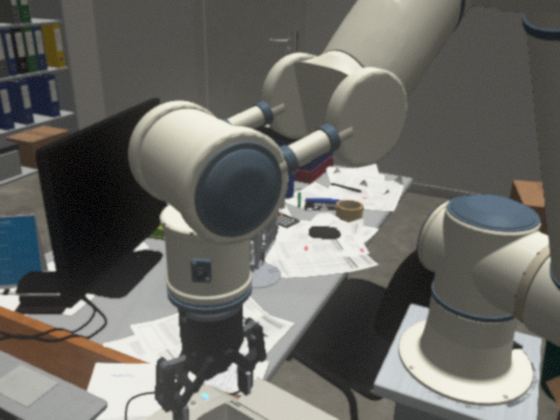

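The scene view shows the carrier at about (230,235) with its gate towards the robot on the right. The lock tabs are near (255,175) and the latch tabs near (270,205), and the monitor stands to its left and behind. The side view is mostly blocked by the arm. Next I'll fit the carrier pose from the roof depth and the tabs.

```bash
python3 - <<'E'
from h import *
im,d,W=snap('scene','s1')
z=W[...,2]; box=(d>0)&(W[...,0]>400)&(W[...,0]<800)&(W[...,1]>-420)&(W[...,1]<100)
r=box&(z>157)&(z<171)
n,l,s,c=cv2.connectedComponentsWithStats(r.astype(np.uint8)); i=1+s[1:,4].argmax()
p=W[l==i]; print(len(p),p.mean(0),np.median(p[:,2]))
print(cv2.minAreaRect(p[:,:2].astype(np.float32)), cv2.boxPoints(cv2.minAreaRect(p[:,:2].astype(np.float32))))
for lo,hi in [(181,191),(195,230)]:
    t=box&(z>lo)&(z<hi)
    n,l,s,c=cv2.connectedComponentsWithStats(t.astype(np.uint8),connectivity=8)
    for i in range(1,n):
        if s[i,4]>8: q=W[l==i]; print(lo,s[i,4],c[i].round(),q.mean(0).round(1),q.min(0).round(),q.max(0).round())
cv2.imwrite('pics/s1c.png',cv2.resize(im[140:310,150:310,::-1],None,fx=3.5,fy=3.5,interpolation=cv2.INTER_CUBIC))
E
```

```text
5751 [ 645.33898801 -125.67684495  164.64490066] 164.57864574304506
((647.4747924804688, -161.6763916015625), (192.79234313964844, 322.169921875), 10.396677017211914) [[ 523.59155    -20.631987 ]
 [ 581.73096   -337.51248  ]
 [ 771.35803   -302.7208   ]
 [ 713.2186      14.1596985]]
181 14 [249. 177.] [ 673.4 -251.2  185.7] [ 671. -258.  182.] [ 677. -243.  190.]
181 177 [273. 185.] [ 606.2 -265.6  186.4] [ 572. -286.  181.] [ 635. -249.  191.]
181 9 [273. 207.] [ 560.3 -210.4  186. ] [ 557. -213.  182.] [ 566. -209.  189.]
181 19 [262. 219.] [ 558.2 -167.9  185.8] [ 551. -174.  181.] [ 566. -164.  191.]
195 153 [255. 172.] [ 653.7 -254.5  211.6] [ 629. -269.  195.] [ 681. -243.  227.]
195 151 [266. 207.] [ 563.1 -190.4  205.6] [ 551. -215.  195.] [ 577. -165.  217.]
```

View pics/s1c.png

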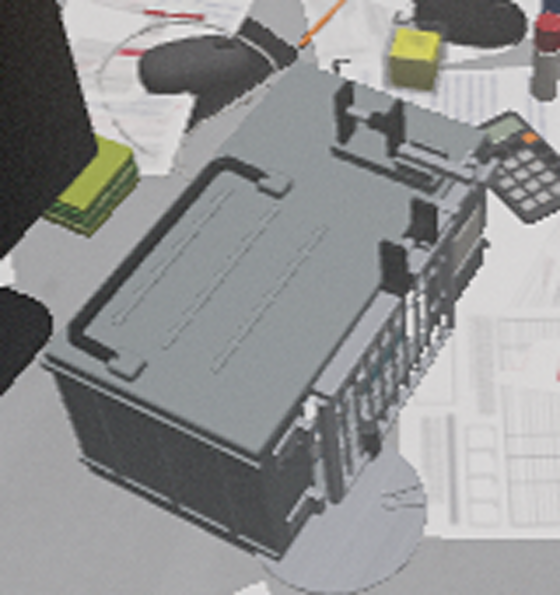

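```bash
cat >> h.py <<'E'
def rel(pos,yawy,st=None):
    """row (turn, shift) from present pose to TCP pos, tool down with tool y at azimuth yawy (rad)"""
    st=st or robot.get_state(); R0=Ro.from_rotvec(st['eef_rot']).as_matrix()
    y=np.array([np.cos(yawy),np.sin(yawy),0]); z=np.array([0,0,-1.]); R=np.column_stack([np.cross(y,z),y,z])
    return Ro.from_matrix(R0.T@R).as_rotvec().round(3),(R0.T@(np.array(pos)-st['eef_pos'])).round(1)
E
python3 - <<'E'
from h import *
im,d,W=snap('scene','s2'); P=W[d>0]; P=P[(P[:,0]>100)&(abs(P[:,0])<1000)]
r=np.hypot(P[:,0],P[:,1]); a=np.degrees(np.arctan2(P[:,1],P[:,0]))
print('rows az, cols r 300..1000: max z')
for A in range(80,-61,-10):
    print(A,[int(P[(abs(a-A)<5)&(abs(r-q)<25),2].max(initial=-1)) for q in range(325,1000,50)])
yaw=0.1815
st=robot.get_state()
for p,y in [((430,330,330),np.radians(40)),((560,-60,340),np.radians(20)),((661,-253,300),yaw)]: print(p,rel(p,y,st))
E
```

```text
rows az, cols r 300..1000: max z
80 [-1, -1, -1, -1, -1, -1, -1, -1, -1, -1, -1, -1, -1, -1]
70 [-1, -1, -1, -1, -1, -1, -1, -1, -1, -1, -1, -1, -1, -1]
60 [836, -1, -1, -1, -1, -1, -1, -1, -1, -1, -1, -1, -1, -1]
50 [825, -1, -1, -1, -1, -1, -1, -1, -1, -1, -1, -1, -1, -1]
40 [-1, -1, -1, -1, -1, -1, -1, -1, -1, -1, -1, -1, -1, -1]
30 [-1, 3, 4, 14, 16, 15, 11, 29, 33, 33, 37, 41, 34, -1]
20 [-1, 24, 24, 21, 9, 8, 10, 17, 24, 19, 35, 376, 35, 29]
10 [-1, 24, 17, 21, 12, 12, 11, 10, 5, 5, 14, 427, -1, -1]
0 [2, 4, 5, 23, 165, 168, 175, 177, 180, 4, 13, 427, 426, -1]
-10 [-1, 4, 5, 24, 174, 175, 169, 169, 179, 178, 1, 425, 426, 42]
-20 [-1, 4, 11, 10, 10, 218, 218, 226, 226, 168, 168, 1, 12, 36]
-30 [-1, 7, 11, 8, 12, 12, 192, 182, 168, 18, 15, 47, 48, 48]
-40 [-1, 17, 16, 10, 13, 32, 38, 32, 39, 42, 43, 93, 154, 184]
-50 [-1, 20, 18, 12, 15, 18, 40, 49, 53, 51, 42, 11, 10, 15]
-60 [56, -1, -1, -1, -1, 6, 10, 3, 10, 15, 19, 14, 18, 33]
(430, 330, 330) (array([0.   , 0.   , 0.448]), array([-255.8, -147.1,  -81.7]))
(560, -60, 340) (array([ 0.   , -0.   ,  0.797]), array([-535. , -448.9,  -91.7]))
(661, -253, 300) (array([ 0.   , -0.   ,  0.964]), array([-706.5, -583.1,  -51.7]))
```

Call:
apply_moves(series=[[[0, 0, 0.1], [-40, -22, -35], 85], [[0, 0, 0.2], [-85, -45, -80], 85], [[0, 0, 0.3], [-130, -70, -80], 85], [[0, 0, 0.4], [-170, -95, -80], 85], [[0, 0, 0.45], [-210, -120, -80], 85], [[0, 0, 0.45], [-255, -147, -80], 85], [[0, 0, 0.5], [-290, -185, -85], 85], [[0, 0, 0.55], [-325, -220, -85], 85], [[0, 0, 0.6], [-360, -256, -85], 85], [[0, 0, 0.65], [-392, -292, -85], 85]], squeeze=40)

```text
time: 2.3
eef_pos: [489.4, 156.8, 333.5]
eef_rot: [1.611, 2.697, 0.001]
force: [1.1, 0.5, -0.8]
gripper_width: 85.0
grasp_force: 0.0
```

```bash
python3 - <<'E'
from h import *
st=robot.get_state(); print(st['time'],st['eef_pos'],st['joints'].round(2))
print(rel((640,-235,305),.1815,st))
E
```

```text
2.3 [489.3732288  156.78374506 333.49398533] [ 0.19  0.26  1.49  0.    1.4  -0.3 ]
(array([0.001, 0.   , 0.312]), array([-416.4,  -53.1,   28.5]))
```

Call:
apply_moves(series=[[[0, 0, 0.05], [-45, -6, 0], 85], [[0, 0, 0.1], [-90, -12, 0], 85], [[0, 0, 0.15], [-135, -18, 0], 85], [[0, 0, 0.2], [-180, -24, 0], 85], [[0, 0, 0.25], [-225, -30, 5], 85], [[0, 0, 0.3], [-270, -36, 10], 85], [[0, 0, 0.312], [-315, -41, 15], 85], [[0, 0, 0.312], [-360, -47, 20], 85], [[0, 0, 0.312], [-405, -52, 28], 85], [[0, 0, 0.312], [-410, -53, 28], 85]])

```text
time: 3.3
eef_pos: [637.9, -231.6, 303.3]
eef_rot: [-2.012, -2.412, 0.002]
force: [-0.9, 1.1, -0.8]
gripper_width: 85.0
grasp_force: 0.0
```

```bash
python3 - <<'E'
from h import *
st=robot.get_state(); print(st['time'],st['eef_pos'],st['joints'].round(2))
im,d,W=snap('wrist','w1')
c,s=np.cos(.1815),np.sin(.1815); O=np.array([658.3,-159.7,0]); A=np.array([[c,s,0],[-s,c,0],[0,0,1]])
C=(W-O)@A.T; z=W[...,2]
def comps(lo,hi,k=20):
    t=(d>0)&(z>lo)&(z<hi)
    n,l,S,c=cv2.connectedComponentsWithStats(t.astype(np.uint8),connectivity=8)
    for i in range(1,n):
        if S[i,4]>k:
            q=C[l==i]; print(lo,S[i,4],c[i].round(),'carrier',q.mean(0).round(1),np.percentile(q,2,0).round(1),np.percentile(q,98,0).round(1))
comps(222,232); comps(211,220); comps(195,208)
r=(d>0)&(z>159)&(z<170); n,l,S,cc=cv2.connectedComponentsWithStats(r.astype(np.uint8)); i=1+S[1:,4].argmax(); q=C[l==i]
print(np.percentile(q,.5,0),np.percentile(q,99.5,0)); print(cv2.minAreaRect(q[:,:2].astype(np.float32)))
for k in ['lock_squeeze','latch_squeeze','gate_lug']:
    for g in models.recognise('wrist',k)[:2]:
        u,v=map(int,np.round(g['uv'])); print(k,g['p'],(u,v),W[v,u].round(0),C[v,u].round(0))
E
```

```text
3.3 [ 637.92438602 -231.62703556  303.25846255] [-0.44  0.53  1.12 -0.    1.49 -0.62]
222 187 [269. 261.] carrier [-41.3 -95.1 225.2] [ -44.  -104.5  223. ] [-38.7 -86.5 226.8]
222 191 [324. 261.] carrier [  0.4 -95.  225.1] [  -2.2 -104.1  222.6] [  3.4 -86.5 226.7]
211 247 [187. 120.] carrier [-97.3   6.6 215. ] [-106.7    3.9  212.1] [-88.4   9.3 216.7]
211 228 [192. 179.] carrier [-97.3 -34.7 214.9] [-106.4  -37.8  211.5] [-88.5 -32.2 216.9]
211 31 [269. 245.] carrier [-40.9 -86.6 215.4] [-43.5 -87.5 211.2] [-38.8 -85.7 219.5]
211 59 [321. 251.] carrier [ -0.9 -91.3 215.4] [  -2.4 -103.   211.2] [  2.8 -86.  219.4]
211 71 [282. 255.] carrier [-30.9 -96.6 211.6] [ -38.2 -102.5  211.1] [-22.3 -93.  212.8]
195 35 [204. 121.] carrier [-88.8   6.6 201.5] [-90.3   4.1 195.6] [-88.    9.6 207.2]
195 721 [196. 153.] carrier [-96.7 -17.5 201.1] [-103.1  -34.4  196.5] [-88.4   2.7 206.6]
195 239 [297. 244.] carrier [-19.  -90.1 204.4] [-43.3 -94.1 196. ] [  2.  -86.  207.9]
[ -83.18387395 -158.25738075  162.92274094] [ 83.9155901   96.78125761 167.74399205]
((-0.41015625, -31.571563720703125), (259.2491760253906, 172.04779052734375), 89.94309997558594)
lock_squeeze 0.59 (301, 128) [ 644. -161.  165.] [-14.   1. 165.]
latch_squeeze 0.65 (203, 121) [ 570. -170.  206.] [-88.   6. 206.]
```

View pics/w1.png

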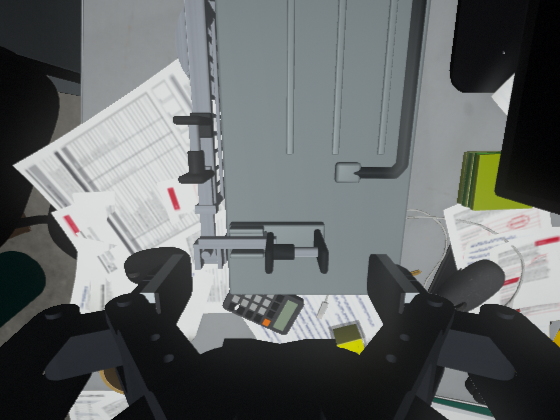

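The wrist view shows the lock tabs at (269,261) and (324,261) and the latch tabs at (187,120) and (192,179). Their heights and the 48 mm width match the spec. Now I'll move over the lock and down.

```bash
python3 - <<'E'
from h import *
st=robot.get_state(); print(st['time'],st['eef_pos'],st['force'])
print(rel((663,-255.5,212),.1815,st))
E
```

```text
3.5 [ 637.16966011 -226.2880804   305.37788048] [-0.17038731  0.23635104  0.63942564]
(array([-0.   , -0.   ,  0.003]), array([-33.5,  20. ,  93.4]))
```

Call:
apply_moves(series=[[[0, 0, 0.003], [-33.5, 20, 0], 85], [[0, 0, 0.003], [-33.5, 20, 20], 85], [[0, 0, 0.003], [-33.5, 20, 45], 85], [[0, 0, 0.003], [-33.5, 20, 65], 85], [[0, 0, 0.003], [-33.5, 20, 85], 85], [[0, 0, 0.003], [-33.5, 20, 93], 85], [[0, 0, 0.003], [-33.5, 20, 93], 85], [[0, 0, 0.003], [-33.5, 20, 93], 85]])

```text
time: 4.3
eef_pos: [663.6, -256.0, 213.5]
eef_rot: [2.01, 2.413, 0.001]
force: [1.2, -0.2, -0.2]
gripper_width: 84.8
grasp_force: 0.0
```

```bash
python3 - <<'E'
from h import *
st=robot.get_state(); print(st['time'],st['eef_pos'],st['force'])
print(rel((663,-255.5,212),.1815,st))
im,d,W=snap('wrist','w2')
E
```

```text
4.3 [ 663.58221708 -255.95711766  213.5360462 ] [ 1.2491892  -0.22825619 -0.23657597]
(array([0.001, 0.001, 0.   ]), array([ 0.6, -0.5,  1.5]))
```

View pics/w2.png

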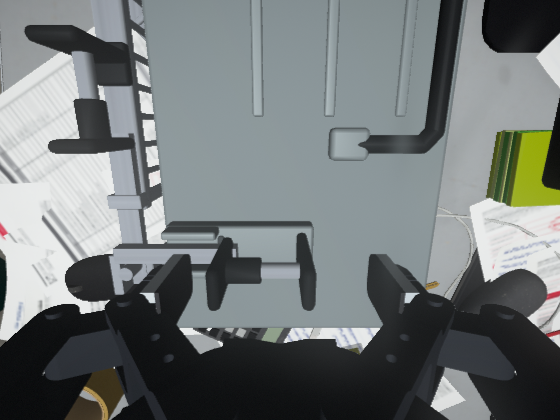

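Both lock tabs stand between the open fingers, at (219,270) and (307,270), so I'll squeeze.

Call:
apply_moves(series=[[[0, 0, 0], [0, 0, 0], 55], [[0, 0, 0], [0, 0, 0], 45], [[0, 0, 0], [0, 0, 0], 38], [[0, 0, 0], [0, 0, 0], 32], [[0, 0, 0], [0, 0, 0], 30], [[0, 0, 0], [0, 0, 0], 28], [[0, 0, 0], [0, 0, 0], 28], [[0, 0, 0], [0, 0, 0], 28]], squeeze=30)

```text
time: 5.15
eef_pos: [664.0, -256.5, 213.2]
eef_rot: [2.01, 2.412, 0.001]
force: [2.4, 0.6, 5.9]
gripper_width: 30.4
grasp_force: 29.1
```

Call:
apply_moves(series=[[[0, 0, 0], [0, 0, 0], 50], [[0, 0, 0], [0, 0, 0], 75], [[0, 0, 0], [0, 0, 0], 85], [[0, 0, 0], [0, 0, 0], 85], [[0, 0, 0], [0, 0, -40], 85], [[0, 0, 0], [0, 0, -85], 85], [[0, 0, 0], [0, 0, -90], 85], [[0, 0, 0], [0, 0, -90], 85]])

```text
time: 5.95
eef_pos: [663.7, -256.6, 304.0]
eef_rot: [2.01, 2.411, 0.001]
force: [-0.8, 0.3, -0.6]
gripper_width: 84.9
grasp_force: 0.0
```

```bash
cat >> h.py <<'E'
def carr(W,yaw=.1815,O=(658.3,-159.7,0)):
    c,s=np.cos(yaw),np.sin(yaw); return (W-np.array(O))@np.array([[c,s,0],[-s,c,0],[0,0,1]]).T
def comps(C,d,lo,hi,k=20):
    z=C[...,2]; t=(d>0)&(z>lo)&(z<hi)
    n,l,S,c=cv2.connectedComponentsWithStats(t.astype(np.uint8),connectivity=8)
    for i in range(1,n):
        if S[i,4]>k:
            q=C[l==i]; print(lo,S[i,4],c[i].round(),q.mean(0).round(1),np.percentile(q,2,0).round(1),np.percentile(q,98,0).round(1))
E
python3 - <<'E'
from h import *
im,d,W=snap('wrist','w3'); C=carr(W); comps(C,d,222,232); comps(C,d,211,220)
st=robot.get_state(); print(st['time'],st['eef_pos'],st['force'])
print(rel((562.9,-182.8,303),.1815+np.pi/2,st))
E
```

```text
222 209 [256. 224.] [-29.1 -95.4 225.2] [ -32.  -104.6  222.5] [-26.2 -86.5 226.7]
222 199 [296. 224.] [  0.5 -95.3 225.2] [  -2.  -104.8  223. ] [  3.2 -86.5 226.7]
211 288 [152.  74.] [-97.1   6.3 214.9] [-106.6    3.8  212. ] [-88.3   9.2 217. ]
211 247 [159. 138.] [-97. -35. 215.] [-106.5  -37.8  211.9] [-88.3 -32.3 217.1]
211 23 [257. 209.] [-28.3 -86.8 216.3] [-31.2 -88.6 212.2] [-26.2 -86.1 219.9]
211 44 [294. 214.] [ -0.8 -91.  215.1] [  -2.3 -102.4  211.8] [  3.1 -85.9 219.5]
211 73 [272. 219.] [-17.4 -95.8 211.4] [-25.7 -99.  211. ] [ -9.8 -92.8 212.3]
6.0 [ 663.14355575 -256.35839904  302.22366177] [-0.10123373 -0.21092947 -0.37047119]
(array([ 0.   ,  0.   , -1.571]), array([ 90.4, -85.4,  -0.8]))
```

Lock travel measures about 12 mm after release, so it has clicked. Next, the latch.

Call:
apply_moves(series=[[[0, 0, -0.14], [10, -10, 0], 85], [[0, 0, -0.28], [20, -20, 0], 85], [[0, 0, -0.42], [30, -30, 0], 85], [[0, 0, -0.56], [40, -40, 0], 85], [[0, 0, -0.7], [50, -50, 0], 85], [[0, 0, -0.84], [60, -60, 0], 85], [[0, 0, -0.98], [70, -70, 0], 85], [[0, 0, -1.12], [80, -80, 0], 85], [[0, 0, -1.26], [90, -85.4, 0], 85], [[0, 0, -1.4], [90, -85.4, 0], 85]])

```text
time: 7.0
eef_pos: [561.5, -182.0, 300.8]
eef_rot: [0.026, -3.139, -0.002]
force: [0.6, 0.1, -0.3]
gripper_width: 84.9
grasp_force: 0.0
```

Call:
apply_moves(series=[[[0, 0, -0.14], [0, 0, 0], 85], [[0, 0, -0.171], [0, 0, 0], 85], [[0, 0, -0.171], [0, 0, 0], 85]])

```text
time: 7.3
eef_pos: [562.4, -182.9, 300.8]
eef_rot: [0.285, -3.126, -0.002]
force: [0.5, -0.7, -0.1]
gripper_width: 85.0
grasp_force: 0.0
```

```bash
python3 - <<'E'
from h import *
im,d,W=snap('wrist','w4'); C=carr(W); comps(C,d,211,220)
st=robot.get_state(); print(st['time'],st['eef_pos'],st['joints'].round(2))
print(rel((562.8,-183.3,203),.1815+np.pi/2,st))
E
```

```text
211 204 [239. 220.] [-99.1 -34.6 215. ] [-108.   -37.7  211.9] [-89.9 -32.  216.8]
211 198 [294. 220.] [-99.2   7.1 215.1] [-108.     4.5  212.5] [-89.8   9.9 216.8]
7.35 [ 562.43589676 -182.97644192  300.95632802] [-0.42  0.4   1.36  0.    1.39 -2.17]
(array([ 0.001, -0.002, -0.001]), array([-0.5, -0.5, 98. ]))
```

Call:
apply_moves(series=[[[0, 0, 0], [0, -0.5, 30], 85], [[0, 0, 0], [0, -0.5, 60], 85], [[0, 0, 0], [0, -0.5, 85], 85], [[0, 0, 0], [0, -0.5, 97], 85], [[0, 0, 0], [0, -0.5, 97], 70], [[0, 0, 0], [0, -0.5, 97], 55], [[0, 0, 0], [0, -0.5, 97], 45], [[0, 0, 0], [0, -0.5, 97], 36], [[0, 0, 0], [0, -0.5, 97], 28], [[0, 0, 0], [0, -0.5, 97], 28]], squeeze=45)

```text
time: 8.35
eef_pos: [564.4, -184.1, 208.0]
eef_rot: [-0.284, 3.125, -0.003]
force: [-2.8, 2.7, 14.7]
gripper_width: 30.3
grasp_force: 45.3
```

Call:
apply_moves(series=[[[0, 0, 0], [0, -0.5, 0], 26], [[0, 0, 0], [0, -0.5, 0], 26]])

```text
time: 8.55
eef_pos: [564.3, -184.2, 208.0]
eef_rot: [-0.284, 3.125, -0.002]
force: [-3.2, 5.8, 17.0]
gripper_width: 30.6
grasp_force: 46.4
```

Grip is at 30.6 mm, the same as the lock when home. Now I'll swing the gate along the arc and ease off the downward load.

Call:
apply_moves(series=[[[0, 0, 0.02], [2.2, 0, -2], 26], [[0, 0, 0.06], [6.6, 0.2, -3], 26], [[0, 0, 0.12], [13.2, 0.8, -3], 26], [[0, 0, 0.2], [21.9, 2.2, -3], 26], [[0, 0, 0.3], [32.5, 4.9, -3], 26], [[0, 0, 0.4], [42.8, 8.7, -3], 26], [[0, 0, 0.5], [52.7, 13.5, -3], 26], [[0, 0, 0.5], [52.7, 13.5, -3], 26]])

```text
time: 9.35
eef_pos: [508.4, -180.4, 208.5]
eef_rot: [0.504, 3.1, -0.0]
force: [7.4, -2.7, -22.5]
gripper_width: 30.3
grasp_force: 47.0
```

```bash
python3 - <<'E'
from h import *
st=robot.get_state(); print(st['time'],st['eef_pos'],st['joints'].round(2),st['ft_torque'])
h=np.array([542,-75]); v=st['eef_pos'][:2]-h
R=Ro.from_rotvec(st['eef_rot']).as_matrix(); print('rad',np.hypot(*v),'theta pos',.1815-np.pi/2-np.arctan2(v[1],v[0]),'theta tool',.1815+np.pi/2-np.arctan2(R[1,1],R[0,1]))
im,d,W=snap('scene','s3')
cv2.imwrite('pics/s3c.png',cv2.resize(im[120:320,150:350,::-1],None,fx=2.5,fy=2.5))
E
```

```text
9.35 [ 508.39974423 -180.38589387  208.52459707] [-0.45  0.42  1.61 -0.    1.11 -1.7 ] [-1.07305026 -1.06207575 -0.63947536]
rad 110.6126747453239 theta pos 0.4901418771369721 theta tool 0.5036655264397056
```

View pics/s3c.png

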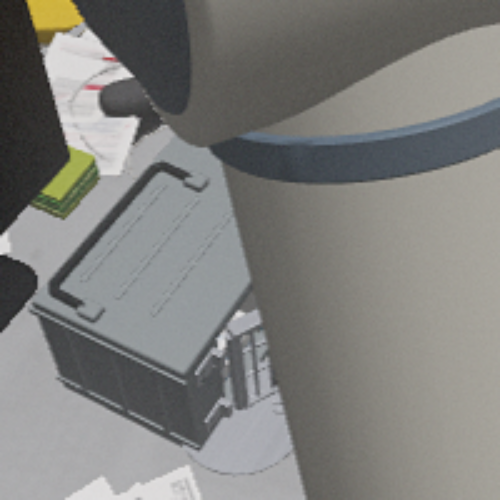

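The gate follows at about 0.49 rad: in the crop it hangs ajar near (250,350). Continuing past the notch.

Call:
apply_moves(series=[[[0, 0, 0.1], [11, 0.5, 1], 26], [[0, 0, 0.2], [21.9, 2.2, 1.5], 26], [[0, 0, 0.3], [32.5, 4.9, 1.5], 26], [[0, 0, 0.4], [42.8, 8.7, 1.5], 26], [[0, 0, 0.5], [52.7, 13.5, 1.5], 26], [[0, 0, 0.6], [62.1, 19.2, 1.5], 26], [[0, 0, 0.7], [70.9, 25.9, 1.5], 26], [[0, 0, 0.8], [78.9, 33.4, 1.5], 26], [[0, 0, 0.8], [78.9, 33.4, 1.5], 26]])

```text
time: 10.3
eef_pos: [444.7, -124.6, 208.5]
eef_rot: [1.667, 2.659, -0.002]
force: [-6.0, -14.4, 8.9]
gripper_width: 30.7
grasp_force: 49.1
```

```bash
cat > chk.py <<'E'
from h import *
st=robot.get_state(); print(st['time'],st['eef_pos'],st['joints'].round(2),st['ft_torque'],st['force'])
h=np.array([542,-75]); v=st['eef_pos'][:2]-h
R=Ro.from_rotvec(st['eef_rot']).as_matrix(); print('rad',np.hypot(*v),'theta pos',.1815-np.pi/2-np.arctan2(v[1],v[0]),'theta tool',.1815+np.pi/2-np.arctan2(R[1,1],R[0,1]))
E
python3 chk.py
```

```text
10.3 [ 444.72934691 -124.63209707  208.4589153 ] [-0.4   0.32  1.79 -0.    1.03 -0.85] [-2.33591453  1.38994825 -0.76563136] [ -5.96160069 -14.36866504   8.91932272]
rad 109.20130499194349 theta pos 1.2804844512002587 theta tool 1.301737692263183
```

Call:
apply_moves(series=[[[0, 0, 0.1], [11, 0, 0], 26], [[0, 0, 0.2], [21.9, 1.4, 0], 26], [[0, 0, 0.3], [32.5, 4, 0], 26], [[0, 0, 0.4], [42.8, 7.7, -0.5], 26], [[0, 0, 0.42], [44.8, 8.5, -0.5], 26], [[0, 0, 0.42], [44.8, 8.5, -0.5], 26], [[0, 0, 0.42], [44.8, 8.5, -0.5], 26]])

```text
time: 11.0
eef_pos: [433.5, -80.9, 208.5]
eef_rot: [2.181, 2.257, -0.0]
force: [-1.8, -8.9, 3.3]
gripper_width: 30.2
grasp_force: 50.6
```

```bash
python3 chk.py; python3 - <<'E'
from h import *
im,d,W=snap('scene','s4'); iw,dw,Ww=snap('wrist','w5')
cv2.imwrite('pics/c4.png',np.hstack([cv2.resize(im[120:320,150:350,::-1],(400,400)),cv2.resize(iw[:,70:490,::-1],(400,400))]))
C=carr(Ww); m=(dw>0)&(C[...,2]>165)&(C[...,2]<175)&(C[...,0]<-110)
n,l,S,c=cv2.connectedComponentsWithStats(m.astype(np.uint8)); i=1+S[1:,4].argmax(); q=C[l==i]; print(len(q),cv2.minAreaRect(q[:,:2].astype(np.float32)))
E
```

```text
11.0 [433.52005112 -80.92423922 208.48703762] [-0.32  0.29  1.83 -0.    1.02 -0.35] [-1.57515596  0.82130198 -0.65301131] [-1.84605334 -8.94780793  3.25740301]
rad 108.64159386983914 theta pos 1.6977391453674915 theta tool 1.7182247915767885
4709 ((-191.09376525878906, 119.40380096435547), (16.956050872802734, 166.17312622070312), 80.38298034667969)
```

View pics/c4.png

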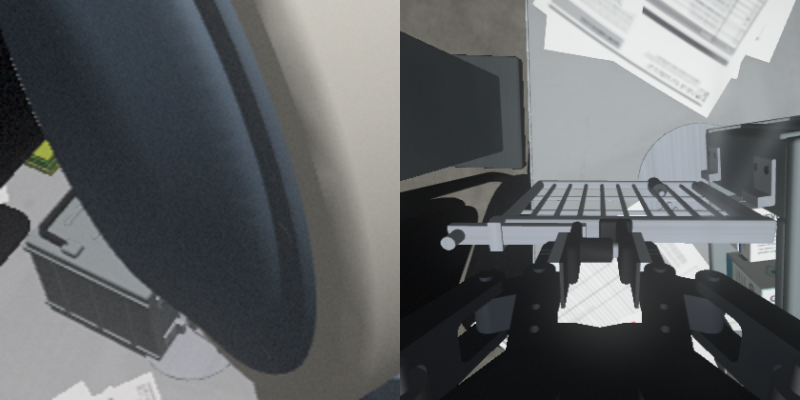

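In the wrist view the gate stands wide open. Its rail spans about (500–780, 230), and both latch tabs are held between the fingers near (600,250). Measured from depth, the gate is at about 1.73 rad, past square, and the grip is steady at 50 N. Handing in.

```bash
python3 -c "
from h import *
print(job.finish_job())"
```

```text
the job is handed in; nothing more can be done
None
```

I clicked the lock back, squeezed the latch to draw its bolt, and swung the gate past its notch to about 1.73 rad (past square), where the fingers still hold it; I didn't touch the cartons or the things beside the carrier, and the job is handed in with no verdict returned.

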